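# Weed out the tired spring clamp

## Task

Working from the robot's left to its right, squeeze each of the three spring clamps on the sloping rack well open (more than half way, about half a second) where it lies, to feel how stiff it is. One of them has a tired spring: lift that one out and set it down in the middle of the round black tray without dropping it; leave the two sound ones shut in their places on the rack and do not push the tape measure or the pliers about.

Things in the scene. Friction and masses are not known exactly. Their poses are not given: they have to be found in the camera images.
- clamp_a: Loose spring clamp (peg type), black, orange handle sleeves and jaw pads; 146 mm long, 24 mm thick, 0.13 to 0.20 kg. Origin: on the pivot line, at the underside. +x: along it to the handle ends (handles to x 80 mm, sleeves from x 34 mm, jaws to x -66 mm); +z: out of its upper face (in the rack: the board's outward normal). The frame is the +y half's: it turns up to 0.2 rad in a squeeze.
- clamp_b: Second such clamp: frame and sizes as clamp_a. Squeezing the handles together across y swings the jaws apart; let go, they spring shut. Width over the sleeves at x = 55 mm: about 58 mm at rest, 47 mm at half squeeze, 37 mm at the stop, where the handles are parallel.
- clamp_c: Third such clamp. The three look alike, are shuffled, and the names do not tell which has the tired spring. At x = 55 mm that one needs about 5 N on each handle to start moving and 8 N to reach the stop; the sound ones about 14 N and 25 N.
- clamp_rack: Fixed rack, 350 mm wide (y): a plywood board on blue legs, rising at 30 degrees away from the robot, its face 75 mm up over the origin (30 mm at the front edge, 120 mm at the back). Origin: centre of its footprint, on the bench; +x: up-slope in plan. Outward normal of the face: (-0.5, 0, 0.866) in the rack's frame; a tool along it is tilted 30 degrees.
- clamp_a_pivot (a point): Middle of clamp_a's pivot pin, 12 mm above its underside.
- clamp_a_lever (a joint): Opening of clamp_a: 0 = jaws shut, at rest; 0.36 rad = stop, jaws wide open (about 20 mm at the tips); sprung shut.
- clamp_b_pivot (a point): Middle of clamp_b's pivot pin, 12 mm above its underside.
- clamp_b_lever (a joint): Opening of clamp_b: 0 = jaws shut, at rest; 0.36 rad = stop, jaws wide open (about 20 mm at the tips); sprung shut.
- clamp_c_pivot (a point): Middle of clamp_c's pivot pin, 12 mm above its underside.
- clamp_c_lever (a joint): Opening of clamp_c: 0 = jaws shut, at rest; 0.36 rad = stop, jaws wide open (about 20 mm at the tips); sprung shut.
- nest_left (a point): Nest at the +y, the robot's left: the point where the origin of the clamp lying there is, 8 mm off the board's face. Along the board's lower edge runs an aluminium ledge, 25 mm high off the face, against which the jaws rest; handles point up-slope.
- nest_middle (a point): Nest at the middle: the point where the origin of the clamp lying there is, 8 mm off the board's face. The nests are 112 mm apart. Two 8 mm high grey strips carry the clamps, so between the strips (clamp x 0 to 70 mm) 8 mm are free under the handles.
- nest_right (a point): Nest at the -y, the robot's right: the point where the origin of the clamp lying there is, 8 mm off the board's face. Beside each pivot stand two steel pins, 8 mm thick, 22 mm high off the face, 28 mm either side of the nest's middle.
- reject_tray: Fixed round black parts tray, 182 mm across at the rim, 29 mm high, floor about 145 mm across and 4 mm above the bench, walls sloping outwards. Origin: centre of its underside.
- tape_measure: Yellow tape measure, a bystander, loose, 34x105x68 mm; origin at its underside.
- pliers: Blue-handled pliers, a bystander, loose, 171 mm long, lying flat; origin at their underside.

How it is judged (in metres and radians):
On the way, in this order (a step that is already met when the one before it is completed fails the run):
1. the clamp in the left nest is squeezed open (lever joint past 0.2 rad) for 0.3 s (((distance between clamp_a_pivot and nest_left below 0.035 m and value of joint clamp_a_lever above 0.2 rad) or (distance between clamp_b_pivot and nest_left below 0.035 m and value of joint clamp_b_lever above 0.2 rad) or (distance between clamp_c_pivot and nest_left below 0.035 m and value of joint clamp_c_lever above 0.2 rad))), for 0.3 s.
2. the clamp in the middle nest is squeezed open (lever joint past 0.2 rad) for 0.3 s (((distance between clamp_a_pivot and nest_middle below 0.035 m and value of joint clamp_a_lever above 0.2 rad) or (distance between clamp_b_pivot and nest_middle below 0.035 m and value of joint clamp_b_lever above 0.2 rad) or (distance between clamp_c_pivot and nest_middle below 0.035 m and value of joint clamp_c_lever above 0.2 rad))), for 0.3 s.
3. the clamp in the right nest is squeezed open (lever joint past 0.2 rad) for 0.3 s (((distance between clamp_a_pivot and nest_right below 0.035 m and value of joint clamp_a_lever above 0.2 rad) or (distance between clamp_b_pivot and nest_right below 0.035 m and value of joint clamp_b_lever above 0.2 rad) or (distance between clamp_c_pivot and nest_right below 0.035 m and value of joint clamp_c_lever above 0.2 rad))), for 0.3 s.
At the end, for the whole second after the job is handed in: The weak clamp lies at rest in the tray, its pivot within 50 mm of the tray's middle in plan and less than 50 mm above the bench; the two sound clamps lie at rest in nests of the rack, pivot pin within 25 mm of the nest point, jaws shut (lever below 0.08 rad) (horizontal distance between clamp_b_pivot and reject_tray below 0.05 m and height (world z) of clamp_b_pivot below 0.05 m and linear speed of each of clamp_b, clamp_a, clamp_c below 0.03 m/s and (distance between clamp_a_pivot and nest_left below 0.025 m or distance between clamp_a_pivot and nest_middle below 0.025 m or distance between clamp_a_pivot and nest_right below 0.025 m) and value of joint each of clamp_a_lever, clamp_c_lever below 0.08 rad and (distance between clamp_c_pivot and nest_left below 0.025 m or distance between clamp_c_pivot and nest_middle below 0.025 m or distance between clamp_c_pivot and nest_right below 0.025 m)); the robot touches nothing.
It fails at once if a clamp is dropped or thrown: it moves faster than 0.9 m/s (a fall of about 40 mm) with no finger on it ((linear speed of clamp_a above 0.9 m/s and contact force between clamp_a and the fingers below 0.05 N) or (linear speed of clamp_b above 0.9 m/s and contact force between clamp_b and the fingers below 0.05 N) or (linear speed of clamp_c above 0.9 m/s and contact force between clamp_c and the fingers below 0.05 N)).
It fails at once if the tape measure or the pliers are pushed more than 30 mm (distance of any of tape_measure, pliers from where it was at the start of the episode above 0.03 m).
It also fails if it takes over 58 s, if anything falls off the work surface, if the arm or the gripper's body presses on something with over 40 N, if the wrist force passes 120 N, or if a joint passes its speed limit or range.

## Robot

A 6-joint arm with a two-finger parallel gripper is mounted at the origin on a cart in front of the work surface, level with it; the furniture and walls round the work are solid. World frame = base frame: x ahead of the robot, y to its left, z up, the work surface at z = 0. Lengths are in mm, angles in rad, forces in N, time in s.
With the tool pointing down it reaches from about 300 to 775 mm from the base axis. Payload 14.6 kg.
Tool frame: the origin (TCP) lies midway between the tips of the shut fingers; the grasp point (between the pads) lies behind it (manip.grip_depth is the z of the grasp point in the tool frame, in mm); z points along the fingers, y is the line along which they close (so a half turn about z gives the same grasp; the last joint's range is limited). The gripper opens to 94 mm and grips with 3 to 60 N. Pads are 16 mm wide; open, the fingers measure 119 mm over their backs; the gripper's body (75 mm by 177 mm) begins 78 mm behind the grasp point.
Start: joints at [-1.399, 0.3, 1.521, -0, 1.321, -0.067], TCP at [130.089, -534.384, 205.446] pointing down, gripper open.
Joint ranges: [-3.03, 3.03], [-0.79, 2.21], [0.23, 2.52], [-1.04, 4.18], [0, 3.07], [-2.55, 2.55]. Speed limits (rad/s): [2.22, 2.22, 2.57, 3.14, 3.14, 3.14].

## Interface

Orientations are given as [roll, pitch, yaw] about the fixed x, y, z axes, in that order (R = Rz(yaw) Ry(pitch) Rx(roll)).
In Python, from cell import manip gives the robot as it stands.
- The arm moves only by the shell command python3 nudge.py 'ROWS' [OPENING] [FORCE]. ROWS is a JSON list of rows, 1 to 5 of them, each of 6 numbers: dx, dy, dz in mm, then a rotation vector rx, ry, rz in rad; each row is the pose to reach, as a shift and turn from the pose commanded when the command began, along the tool's axes at that moment; what a row does not reach only later rows make up. A row lasts 1/10 s, in which the tool goes at most 50 mm and 0.15 rad, less where a joint would pass 70% of its speed; a pose out of reach is approached as far as the arm can. OPENING is the finger opening in mm, set as the command begins (- or left out keeps the last). The fingers move at their own pace and stop on an object; FORCE is the grip in N (left out, the last holds). Time passes only in rows, so rows that do not move let the fingers close. It prints the time, the measured TCP pose, the force, the opening and the grip force at its end.
- manip.read_state(): the state, without advancing time (a new reading comes with each control period).
- manip.camera(name): name is "side" or "top" or "wrist"; returns (picture, depth): 480x640x3 uint8, red, green, blue; 480x640 float32, mm along the optical axis (not along the pixel's ray), 0 where there is no reading.
- manip.camera_info(name): a dict with "K" (3x3 intrinsics, pixels), "dist" ([k1, k2, p1, p2, k3] as OpenCV has them; the pictures are not rectified), "rvec" (rotation vector, rad) and "tvec" (3), from world to camera coordinates, as OpenCV has them; the wrist camera has in their place "mount" (4x4, takes a point from camera to tool coordinates, whose origin is the TCP and whose axes are the flange's). Camera axes: x right, y down, z forward; pixel columns grow to the right and rows downward; lengths in mm; the calibration is good to about 2 mm. A picture is of the moment at which its call begins: read the wrist's pose just before it. camera_info takes no time and is no camera call.
- manip.sign_off(): hands the job in; it is judged then, once.
The state is a dict: "clock": time; "joints": joint angles; "qd": joint speeds; "effort": joint torques, N m; "eef_pos": TCP position; "eef_rot": TCP orientation; "wrist_force": force on the tool from outside, world axes, zero at the start; "moment": the same for the moment, N m; "finger_gap": finger opening in mm; "finger_force": force on a finger pad.
Only numpy, scipy, OpenCV 4.12 (cv2) and the standard library are available. Lean on these libraries where they do the work, as an engineer would, in place of code of your own. Each camera call takes 0.05 s, during which the arm holds its last target. There are 200 camera calls.

## Working session

There is one attempt and no reset: what is moved stays moved. The work goes in short steps, Python scripts to look and compute and a shell command to move; the robot and the scene stay as the last step left them, time stands still between calls to the robot, and variables do not carry over. Pictures are saved under pics/ and viewed, at most 10 in all, crops included, and the job is handed in when it is done.

```bash
ls; mkdir -p pics
python3 - <<'E'
from cell import manip
import cv2
for n in ("top","side"):
    p,d=manip.camera(n); cv2.imwrite(f"pics/{n}0.png",p[:,:,::-1])
    import numpy as np; np.savez(f"{n}0.npz",p=p,d=d)
    print(n,manip.camera_info(n))
print(manip.camera_info("wrist")); print(manip.grip_depth, manip.read_state())
E
```

```text
cell.py
nudge.py
pics
top {'K': array([[542.72838481,   0.        , 331.8790935 ],
       [  0.        , 542.72838481, 238.85130259],
       [  0.        ,   0.        ,   1.        ]]), 'dist': array([0.02345947, 0.        , 0.        , 0.        , 0.        ]), 'rvec': array([ 2.1795672 , -2.20925172,  0.06559482]), 'tvec': array([-6.43810931e-01,  4.15332690e+02,  1.46108706e+03])}
side {'K': array([[584.85603915,   0.        , 318.50534775],
       [  0.        , 584.85603915, 251.61546572],
       [  0.        ,   0.        ,   1.        ]]), 'dist': array([-0.13505708,  0.        ,  0.        ,  0.        ,  0.        ]), 'rvec': array([ 0.33176245, -2.63003039,  1.49516206]), 'tvec': array([ 386.44661541,  122.07063037, 1156.93801852])}
{'K': array([[379.97555463,   0.        , 319.11993451],
       [  0.        , 379.97555463, 237.81930903],
       [  0.        ,   0.        ,   1.        ]]), 'dist': array([-0.06824748,  0.        ,  0.        ,  0.        ,  0.        ]), 'mount': array([[ 9.04587624e-04, -9.65877
[... 295 characters left out ...]
00000e+00]])}
-18.8 {'clock': 0.1, 'joints': array([-1.39859130e+00,  3.00429683e-01,  1.52150996e+00, -2.95707212e-05,
        1.32071834e+00, -6.65837601e-02]), 'qd': array([-0.00208923, -0.00019979, -0.00147414, -0.00070131,  0.00013746,
       -0.00036502]), 'effort': array([ 1.46904367e-03, -5.32643545e+01, -3.53284907e+01,  7.09875533e-02,
        2.35305307e-02, -6.17485557e-05]), 'eef_pos': array([ 130.04667161, -534.15920496,  204.93914022]), 'eef_rot': array([-3.14052778e+00, -4.23016955e-05,  2.38796101e-01]), 'wrist_force': array([-0.13081186, -0.55080505,  0.23478472]), 'moment': array([-0.01913665, -0.04823965,  0.03645111]), 'finger_force': 0.0, 'finger_gap': 94.0550337875933}
```
View pics/top0.png

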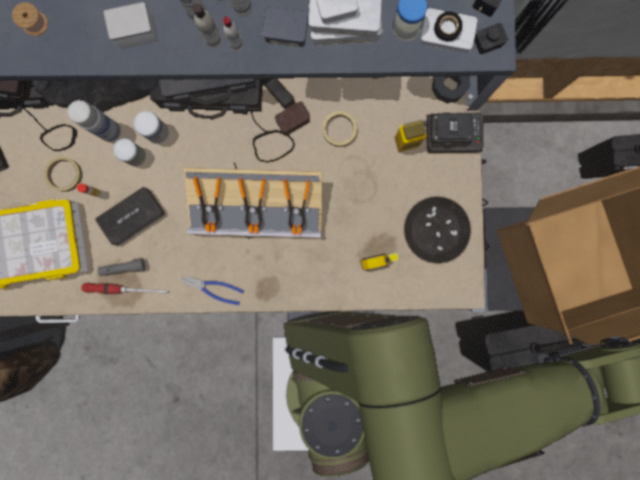

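View pics/side0.png

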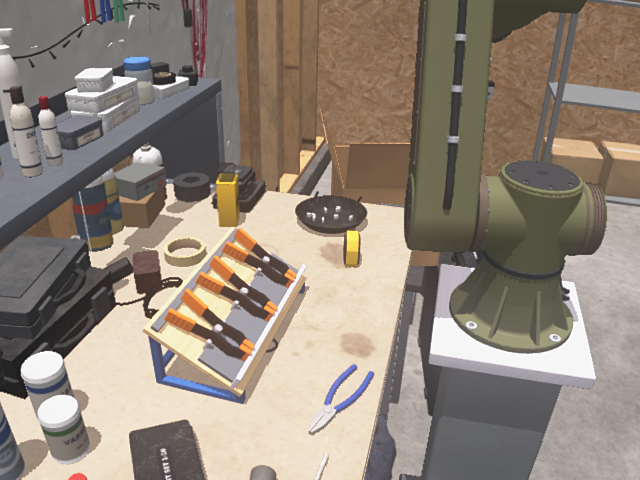

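Create h.py:
```python
import numpy as np, cv2
from scipy.spatial.transform import Rotation as R
from cell import manip
def cloud(n,d,pose=None):
    c=manip.camera_info(n); h,w=d.shape
    g=np.indices((h,w))[::-1].reshape(2,-1).T.astype(float)
    u=cv2.undistortPoints(g[:,None],c['K'],c['dist'])[:,0]
    P=np.c_[u,np.ones(len(u))]*d.reshape(-1,1)
    if n=='wrist':
        M=c['mount']; P=P@M[:3,:3].T+M[:3,3]
        pos,rpy=pose; W=R.from_euler('xyz',rpy).apply(P)+pos
    else:
        Q=cv2.Rodrigues(c['rvec'])[0]; W=(P-c['tvec'])@Q
    W[d.reshape(-1)<=0]=np.nan
    return W.reshape(h,w,3)
```

Run:
```python
from h import *
z=np.load('top0.npz');p=z['p'].astype(int);W=cloud('top',z['d'])
for q in [(213,211),(212,253),(213,297),(229,437),(262,375),(290,213)]: print(q,W[q].round(1))
r,g,b=p[...,0],p[...,1],p[...,2]
o=(r>140)&(r-b>90)&(g<150)&(W[...,2]>20)
o[:165]=0;o[245:]=0
pts=W[o];uv=np.argwhere(o)
print(len(pts))
# board plane: light wood & grey pts
m=np.zeros(o.shape,bool);m[175:235,188:320]=1
B=W[m&~o]; B=B[B[:,2]>20]
n=None
rng=np.random.default_rng(0);best=0
for _ in range(500):
    s=B[rng.choice(len(B),3,0)];v=np.cross(s[1]-s[0],s[2]-s[0]);v/=np.linalg.norm(v)+1e-9
    k=(abs((B-s[0])@v)<2).sum()
    if k>best: best,n,s0=k,v*np.sign(v[2]),s
I=abs((B-s0[0])@n)<2; c=B[I].mean(0); n=np.linalg.svd(B[I]-c)[2][2]; n*=np.sign(n[2])
print('plane',c,n,best,len(B))
for k in range(3):
    lo,hi=[(188,225),(235,272),(278,315)][k]
    s=(uv[:,1]>=lo)&(uv[:,1]<=hi)
    q=pts[s]; hd=q[uv[s][:,0]<208]; jw=q[uv[s][:,0]>=208]
    print(k,len(hd),len(jw),hd.min(0).round(),hd.max(0).round(),hd.mean(0).round(1),jw.min(0).round(),jw.max(0).round(),jw.mean(0).round(1))
# rack outline: above-bench points
a=(W[...,2]>15);a[:160]=0;a[250:]=0;a[:,:175]=0;a[:,335:]=0
u8=a.astype(np.uint8);cn=max(cv2.findContours(u8,0,2)[0],key=cv2.contourArea)
print(cv2.minAreaRect(W[a][:,:2].astype(np.float32)), W[a].min(0),W[a].max(0))
t=(np.hypot(W[...,0]-W[229,437][0],W[...,1]-W[229,437][1])<130)&(W[...,2]>18)&(W[...,2]<40)
print('tray',t.sum(),cv2.minEnclosingCircle(W[t][:,:2].astype(np.float32)),W[t].mean(0))
cv2.imwrite('pics/c.png',cv2.resize(z['p'][160:245,175:335,::-1],None,fx=5,fy=5,interpolation=cv2.INTER_CUBIC))
```

```text
(213, 211) [484.2 309.1  66.2]
(212, 253) [485.2 199.2  68.2]
(213, 297) [481.5  84.5  64.2]
(229, 437) [ 438.7 -293.2    5.8]
(262, 375) [ 350.3 -117.6   67. ]
(290, 213) [281.1 318.6  -1.2]
719
plane [503.26012813 191.68019408  78.370659  ] [-0.43807962  0.02000143  0.89871363] 2154 7226
0 141 70 [519. 274.  94.] [566. 344. 145.] [542.6 306.2 128.7] [437. 299.  58.] [458. 323.  82.] [446.7 311.1  72.3]
1 142 62 [515. 162.  86.] [562. 227. 144.] [538.7 194.9 126.7] [432. 187.  51.] [454. 211.  84.] [442.  199.2  71.6]
2 149 60 [511.  50.  85.] [558. 114. 145.] [533.3  82.6 125.4] [428.  74.  47.] [450.  98.  81.] [437.6  87.   71.3]
((530.1438598632812, 196.5366973876953), (350.425048828125, 208.58251953125), 87.62431335449219) [419.63374727  19.35276604  15.78827632] [632.30775269 374.87220493 145.07182812]
tray 819 ((437.2889404296875, -288.5257873535156), 92.4809799194336) [ 438.89533297 -295.97941597   24.62486674]
```

View pics/c.png

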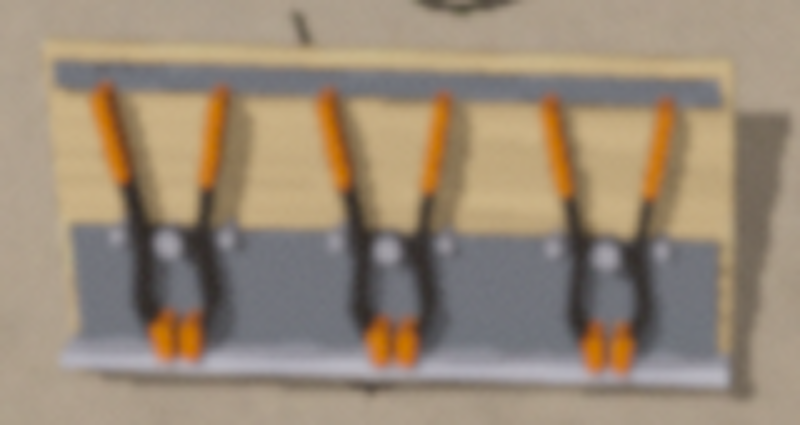

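```bash
cat >> h.py <<'E'
psi=-0.041
def axes(psi=psi):
    c,s=np.cos(psi),np.sin(psi); Z=np.array([[c,-s,0],[s,c,0],[0,0,1]])
    return Z@[np.sqrt(.75),0,.5], Z@[0,1,0], Z@[-.5,0,np.sqrt(.75)]  # upslope, left, normal
def go(pos,rpy):
    s=manip.read_state(); R0=R.from_euler('xyz',s['eef_rot']); R1=R.from_euler('xyz',rpy)
    print('clock %.2f'%s['clock'],'row',R0.inv().apply(np.array(pos)-s['eef_pos']).round(1),(R0.inv()*R1).as_rotvec().round(3))
def ray(n,uv):
    c=manip.camera_info(n);Q=cv2.Rodrigues(c['rvec'])[0]
    u=cv2.undistortPoints(np.array(uv,float).reshape(-1,1,2),c['K'],c['dist'])[:,0]
    return -Q.T@c['tvec'], np.c_[u,np.ones(len(u))]@Q
E
python3 - <<'E'
from h import *
U,L,N=axes()
z=np.load('top0.npz');p=z['p'].astype(int);W=cloud('top',z['d'])
m=np.zeros(p.shape[:2],bool);m[182:205,190:318]=1
wood=m&(p[...,0]>150)&(p[...,0]-p[...,2]>30)&(p[...,0]-p[...,2]<85)
off=W[wood]@N; h,e=np.histogram(off,40); print(len(off),np.median(off),np.percentile(off,[10,30,70,90]),W[wood].mean(0))
o=np.median(off)
uv=[(208.6,208.6),(252.4,210),(296,211.4)]
C,D=ray('top',uv)
P=[C+d*((o+33-C@N)/(d@N)) for d in D]
print(np.round(P,1))
for q in P: print('on board',q@U,q@L)
for T in [(420,-330,300),(520,-30,300)]: go(T,(np.pi,-.52,psi))
go(P[0]+55*U-N*33+100*N,(np.pi,-np.pi/6,psi))
E
python3 nudge.py '[[0,0,0,0,0,0]]' 94 10
```

```text
clock: 0.2
eef_pos: [130.1, -534.2, 205.1]
eef_rot: [-3.141, -0.0, 0.239]
wrist_force: [0.4, 0.2, 0.1]
finger_gap: 94.2
finger_force: 0.0Traceback (most recent call last):
  File "<stdin>", line 6, in <module>
    bin_edges, uniform_bins = _get_bin_edges(a, bins, range, weights)
                              ~~~~~~~~~~~~~~^^^^^^^^^^^^^^^^^^^^^^^^^
    first_edge, last_edge = _get_outer_edges(a, range)
                            ~~~~~~~~~~~~~~~~^^^^^^^^^^
    raise ValueError(
        f"autodetected range of [{first_edge}, {last_edge}] is not finite")
ValueError: autodetected range of [nan, nan] is not finite
```

Run:
```python
from h import *
U,L,N=axes()
z=np.load('top0.npz');p=z['p'].astype(int);W=cloud('top',z['d'])
m=np.zeros(p.shape[:2],bool);m[182:205,190:318]=1
wood=m&(p[...,0]>150)&(p[...,0]-p[...,2]>30)&(p[...,0]-p[...,2]<85)&np.isfinite(W[...,0])
off=W[wood]@N; print(len(off),np.percentile(off,[10,30,50,70,90]),W[wood].mean(0))
o=np.median(off)
C,D=ray('top',[(208.6,208.6),(252.4,210),(296,211.4)])
P=[C+d*((o+33-C@N)/(d@N)) for d in D]
print(np.round(P,1))
for q in P: print('on board',q@U,q@L)
for T in [(420,-330,300),(520,-30,300)]: go(T,(np.pi,-.52,psi))
go(P[0]+55*U-N*33+100*N,(np.pi,-np.pi/6,psi))
```

```text
1890 [-187.27286525 -185.20937204 -183.68859172 -182.2865693  -180.20365361] [531.46830266 188.22059366  90.21659291]
[[491.6 307.3 102.3]
 [486.7 195.9 102.1]
 [481.6  84.7 101.8]]
on board 465.6746329790792 327.19248813784947
on board 465.19416053504483 215.67038359226032
on board 464.6748130283867 104.41173468255568
clock 0.20 row [ 330.  -129.9  -94.8] [-0.073  0.517  0.273]
clock 0.20 row [ 498.2 -397.7  -94.6] [-0.073  0.517  0.273]
clock 0.20 row [ 564.  -728.2   17.8] [-0.074  0.52   0.273]
```

```bash
python3 nudge.py '[[45,-18,-13,-0.01,0.1,0.05],[90,-36,-26,-0.03,0.2,0.11],[135,-54,-39,-0.04,0.3,0.16],[180,-72,-52,-0.06,0.4,0.22],[225,-90,-65,-0.07,0.5,0.27]]' && python3 -c "
from h import *
for T in [(430,-300,300),(530,-30,300)]: go(T,(np.pi,-.5236,psi))
go((500,300,200),(np.pi,-.5236,psi))"
```

```text
clock: 0.7
eef_pos: [327.9, -393.1, 271.0]
eef_rot: [-3.141, -0.508, -0.04]
wrist_force: [0.1, 0.2, 0.3]
finger_gap: 94.0
finger_force: 0.0
clock 0.70 row [100.  -97.1  22.4] [-0.001  0.016  0.001]
clock 0.70 row [ 177.8 -370.9   65.9] [-0.001  0.016  0.001]
clock 0.70 row [  91.4 -699.4  132.4] [-0.001  0.016  0.001]
```

```bash
python3 nudge.py '[[32,-33,8,0,0.016,0],[63,-67,15,0,0.016,0],[90,-105,24,0,0.016,0],[110,-148,30,0,0.016,0],[125,-195,38,0,0.016,0]]' >/dev/null; python3 nudge.py '[[15,-46,7,0,0,0],[28,-93,14,0,0,0],[40,-141,21,0,0,0],[50,-189,28,0,0,0],[53,-238,32,0,0,0]]' && python3 -c "
from h import *
U,L,N=axes()
go(np.array([491.6,307.3,102.3])+50*U+77*N,(np.pi,-.5236,psi))"
```

```text
clock: 1.7
eef_pos: [532.8, 33.6, 295.7]
eef_rot: [3.141, -0.52, -0.037]
wrist_force: [0.9, -0.4, -0.8]
finger_gap: 94.3
finger_force: 0.0
clock 1.70 row [ -90.8 -272.    65. ] [-0.002  0.003  0.004]
```

```bash
python3 nudge.py '[[-15,-46,7,0,0.003,0.004],[-30,-92,20,0,0.003,0.004],[-45,-138,32,0,0.003,0.004],[-60,-184,44,0,0.003,0.004],[-75,-228,55,0,0.003,0.004]]' >/dev/null; python3 nudge.py '[[-12,-30,7,0,0,0],[-16,-44,10,0,0,0],[-16,-44,10,0,0,0]]' && python3 -c "
from h import *
s=manip.read_state();p,d=manip.camera('wrist')
np.savez('w1.npz',p=p,d=d,pos=s['eef_pos'],rot=s['eef_rot']);cv2.imwrite('pics/w1.png',p[:,:,::-1]);print(s['eef_pos'],s['eef_rot'])"
```

```text
clock: 2.5
eef_pos: [495.2, 306.4, 192.6]
eef_rot: [-3.141, -0.521, -0.039]
wrist_force: [0.3, -0.9, 0.4]
finger_gap: 94.0
finger_force: 0.0
[495.2426789  306.41200585 192.59384839] [-3.1412195  -0.52075165 -0.03853151]
```

View pics/w1.png

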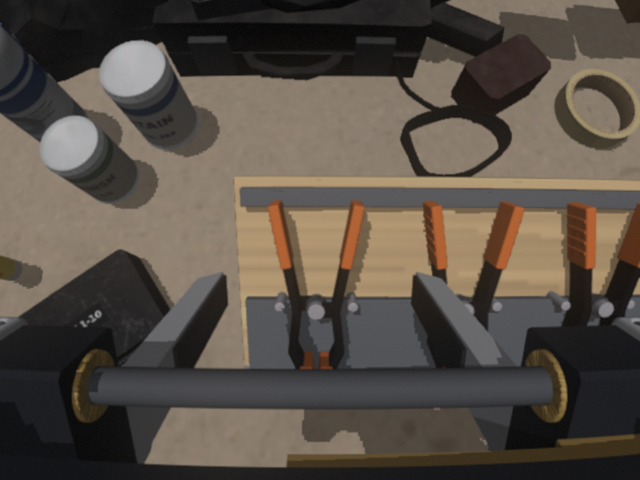

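Left clamp: pivot at about (316,311), sleeves at (276–290, 205–266) and (340–360, 204–268), pins at (281,303) and (352,303).

Run:
```python
from h import *
U,L,N=axes()
z=np.load('w1.npz');p=z['p'].astype(int);W=cloud('wrist',z['d'],(z['pos'],z['rot']))
B=np.array([W@U,W@L,W@N]).transpose(1,2,0)
def reg(r0,r1,c0,c1): 
    q=B[r0:r1,c0:c1].reshape(-1,3); q=q[np.isfinite(q[:,0])]; return q
wd=reg(215,285,298,335); print('wood off',np.percentile(wd[:,2],[10,50,90]), 'slope',np.polyfit(wd[:,0]-wd[:,0].mean(),wd[:,2],1))
print('gray off',np.percentile(reg(320,350,255,280)[:,2],[10,50,90]))
w2=reg(240,280,530,565);print('right wood off',np.median(w2[:,2]))
print('pivot',np.median(reg(308,315,312,320),0))
r,g,b=p[...,0],p[...,1],p[...,2]
o=(r>120)&(r-b>70)&(g<130)&(r-g>50)
for c0,c1 in [(265,298),(330,370),(415,455),(480,530),(560,605)]:
    mm=np.zeros_like(o);mm[195:275,c0:c1]=1;q=B[o&mm];q=q[np.isfinite(q[:,0])]; q=q[q[:,2]>-175]
    print(len(q),q.min(0).round(1),q.max(0).round(1))
    if len(q)>50:
        t=q[q[:,2]>np.percentile(q[:,2],50)]
        print('   L at u fit',np.polyfit(t[:,0]-520,t[:,1],1).round(3), 'top',np.percentile(q[:,2],[50,90]).round(1))
jm=np.zeros_like(o);jm[345:372,300:336]=1;q=B[o&jm];print('jaw',q.mean(0),q.min(0),q.max(0))
```

```text
wood off [-182.93852595 -182.06687348 -181.21788871] slope [ 1.69599168e-03 -1.82077655e+02]
gray off [-174.85394311 -173.96025462 -173.17316159]
right wood off -182.0305083478088
pivot [ 464.15719186  328.97334872 -151.78003537]
723 [ 497.6  347.  -165.7] [ 544.2  361.7 -148.3]
   L at u fit [1.81000e-01 3.53841e+02] top [-150.3 -149.3]
745 [ 498.   296.5 -164.8] [ 544.   310.8 -148.3]
   L at u fit [-1.74000e-01  3.03453e+02] top [-150.3 -149.4]
720 [ 498.1  235.3 -170.8] [ 543.5  250.  -148.3]
   L at u fit [1.80000e-01 2.42521e+02] top [-150.2 -149.3]
682 [ 498.1  183.5 -166.4] [ 543.9  199.1 -148.2]
   L at u fit [-1.70000e-01  1.92137e+02] top [-150.2 -149.2]
645 [ 497.8  123.2 -170.7] [ 543.4  138.7 -148.3]
   L at u fit [  0.178 131.07 ] top [-150.2 -149.3]
jaw [ 416.99575991  322.33701898 -168.89977322] [ 416.3064627   320.51958564 -171.29531934] [ 417.50019626  323.84715973 -166.27248891]
```

```bash
cat >> h.py <<'E'
def g(l,n,u=519):
    U,L,N=axes(); go(u*U+l*L+n*N,(np.pi,-np.pi/6,psi))
E
python3 -c "
from h import *
g(328.65,-120); g(328.65,-177)"
```

```text
clock 2.55 row [ 4.4 -3.1 46. ] [-0.001  0.002  0.001]
clock 2.55 row [  4.5  -3.  103. ] [-0.001  0.002  0.001]
```

```bash
python3 nudge.py '[[4.5,-3,20,0,0.002,0.001],[4.5,-3,50,0,0.002,0.001],[4.5,-3,75,0,0.002,0.001],[4.5,-3,92,0,0.002,0.001],[4.5,-3,92,0,0.002,0.001]]' && python3 -c "
from h import *
g(328.65,-177)"
```

```text
clock: 3.05
eef_pos: [546.2, 304.2, 114.8]
eef_rot: [-3.141, -0.522, -0.044]
wrist_force: [-0.5, 0.2, 0.0]
finger_gap: 93.8
finger_force: 0.0
clock 3.05 row [-0.2 -2.3  9.7] [ 0.001  0.001 -0.002]
```

```bash
python3 nudge.py '[[0,-1.5,5,0,0,0],[0,-2,9.5,0,0,0],[0,-2,9.5,0,0,0]]' && python3 nudge.py '[[0,0,0,0,0,0],[0,0,0,0,0,0],[0,0,0,0,0,0],[0,0,0,0,0,0],[0,0,0,0,0,0]]' 41 11
```

```text
clock: 3.35
eef_pos: [550.8, 307.9, 108.5]
eef_rot: [-3.139, -0.525, -0.043]
wrist_force: [-0.4, -0.1, -0.2]
finger_gap: 94.1
finger_force: 0.0
clock: 3.85
eef_pos: [550.9, 307.9, 108.4]
eef_rot: [-3.139, -0.525, -0.043]
wrist_force: [3.9, -2.1, 1.5]
finger_gap: 57.8
finger_force: 6.4
```

```bash
python3 nudge.py '[[0,0,0,0,0,0],[0,0,0,0,0,0],[0,0,0,0,0,0]]' && python3 -c "
from h import *
g(328.65,-177)"
```

```text
clock: 4.15
eef_pos: [551.7, 307.7, 109.1]
eef_rot: [-3.139, -0.526, -0.042]
wrist_force: [6.8, -4.7, 4.1]
finger_gap: 41.6
finger_force: 10.6
clock 4.15 row [-2.   1.4  2.2] [-0.002 -0.003 -0.001]
```

```bash
Z='[0,0,0,0,0,0]'; python3 nudge.py '[[0,0,0,0,0,0],[0,0,0,0,0,0],[0,0,0,0,0,0],[0,0,0,0,0,0],[0,0,0,0,0,0]]' && python3 nudge.py '[[0,0,0,0,0,0],[0,0,0,0,0,0],[0,0,0,0,0,0],[0,0,0,0,0,0],[0,0,0,0,0,0]]' 94 11 && python3 -c "
from h import *
g(328.65,-130)
g(217.3,-130); g(217.3,-177)"
```

```text
clock: 4.65
eef_pos: [551.7, 307.6, 109.1]
eef_rot: [-3.139, -0.526, -0.042]
wrist_force: [6.5, -3.9, 3.7]
finger_gap: 41.1
finger_force: 10.5
clock: 5.15
eef_pos: [550.6, 307.9, 107.9]
eef_rot: [-3.14, -0.524, -0.043]
wrist_force: [0.0, 0.7, -0.4]
finger_gap: 78.0
finger_force: 0.0
clock 5.15 row [ -0.4   1.5 -45.3] [-0.001 -0.    -0.001]
clock 5.15 row [ -0.3 112.8 -45.4] [-0.001 -0.    -0.001]
clock 5.15 row [ -0.3 112.9   1.6] [-0.001 -0.    -0.001]
```

```bash
python3 nudge.py '[[0,1.5,-30,0,0,0],[0,1.5,-65,0,0,0],[0,40,-68,0,0,0],[0,85,-68,0,0,0],[0,112.5,-65,0,0,0]]' 94 && python3 -c "
from h import *
g(217.3,-177)"
```

```text
clock: 5.65
eef_pos: [513.0, 194.9, 164.5]
eef_rot: [-3.139, -0.525, -0.043]
wrist_force: [0.4, 1.0, -0.0]
finger_gap: 94.1
finger_force: 0.0
clock 5.65 row [-0.4 -1.4 67.2] [-0.001 -0.001 -0.002]
```

```bash
python3 nudge.py '[[0,-1,30,0,0,0],[0,-1.5,55,0,0,0],[0,-1.5,67,0,0,0],[0,-1.5,67,0,0,0]]' && python3 nudge.py '[[0,0,0,0,0,0],[0,0,0,0,0,0],[0,0,0,0,0,0],[0,0,0,0,0,0],[0,0,0,0,0,0]]' 41 11 && python3 nudge.py '[[0,0,0,0,0,0],[0,0,0,0,0,0],[0,0,0,0,0,0]]' && python3 -c "
from h import *
g(217.3,-177)"
```

```text
clock: 6.05
eef_pos: [546.8, 196.7, 104.7]
eef_rot: [-3.141, -0.522, -0.042]
wrist_force: [0.3, -0.2, -0.4]
finger_gap: 94.3
finger_force: 0.0
clock: 6.55
eef_pos: [547.2, 197.1, 106.7]
eef_rot: [-3.139, -0.525, -0.043]
wrist_force: [-1.8, -0.7, 3.4]
finger_gap: 60.9
finger_force: 10.9
clock: 6.85
eef_pos: [547.2, 197.1, 106.6]
eef_rot: [-3.139, -0.525, -0.043]
wrist_force: [-4.7, -0.1, 6.3]
finger_gap: 60.9
finger_force: 10.9
clock 6.85 row [-0.8  2.  -0. ] [-0.002 -0.001 -0.001]
```

Stalled at 60.9 mm with 11 N, so the middle one is sound. I'll squeeze it harder.

```bash
python3 nudge.py '[[0,1,0,0,0,0],[0,1,0,0,0,0],[0,1,0,0,0,0],[0,1,0,0,0,0],[0,1,0,0,0,0]]' 41 32 && python3 nudge.py '[[0,0,0,0,0,0],[0,0,0,0,0,0],[0,0,0,0,0,0],[0,0,0,0,0,0]]'
```

```text
clock: 7.35
eef_pos: [548.4, 195.8, 107.5]
eef_rot: [-3.139, -0.528, -0.042]
wrist_force: [6.6, -5.3, 4.6]
finger_gap: 41.3
finger_force: 24.9
clock: 7.75
eef_pos: [548.4, 195.8, 107.5]
eef_rot: [-3.139, -0.528, -0.042]
wrist_force: [6.9, -3.7, 4.8]
finger_gap: 41.6
finger_force: 25.0
```

```bash
python3 nudge.py '[[0,0,0,0,0,0],[0,0,0,0,0,0]]' && python3 nudge.py '[[0,0,0,0,0,0],[0,0,0,0,0,0],[0,0,0,0,0,0],[0,0,0,0,0,0],[0,0,0,0,0,0]]' 94 11 && python3 -c "
from h import *
g(105.7,-177)"
```

```text
clock: 7.95
eef_pos: [548.4, 195.8, 107.5]
eef_rot: [-3.139, -0.528, -0.042]
wrist_force: [7.7, -5.0, 4.7]
finger_gap: 41.6
finger_force: 25.0
clock: 8.45
eef_pos: [546.9, 195.9, 105.9]
eef_rot: [-3.14, -0.524, -0.043]
wrist_force: [-0.4, 0.4, -0.1]
finger_gap: 89.2
finger_force: 0.0
clock 8.45 row [-1.000e-01  1.125e+02 -6.000e-01] [-0.001 -0.    -0.001]
```

```bash
python3 nudge.py '[[0,0,-30,0,0,0],[0,0,-65,0,0,0],[0,40,-68,0,0,0],[0,85,-68,0,0,0],[0,112,-65,0,0,0]]' 94 && python3 -c "
from h import *
g(105.7,-177)" && python3 nudge.py '[[0,0,30,0,0,0],[0,0,55,0,0,0],[0,0,65,0,0,0],[0,0,65,0,0,0]]' && python3 -c "
from h import *
g(105.7,-177)"
```

```text
clock: 8.95
eef_pos: [509.5, 83.5, 162.7]
eef_rot: [-3.139, -0.526, -0.043]
wrist_force: [0.1, 0.1, 0.5]
finger_gap: 93.7
finger_force: 0.0
clock 8.95 row [-0.4 -1.3 65.1] [-0.001 -0.002 -0.002]
clock: 9.35
eef_pos: [542.1, 84.0, 104.8]
eef_rot: [-3.14, -0.522, -0.042]
wrist_force: [-0.2, 0.2, -0.2]
finger_gap: 94.0
finger_force: 0.0
clock 9.35 row [ 0.5  0.4 -1.3] [-0.001  0.002 -0.001]
```

```bash
python3 nudge.py '[[0,0,0,0,0,0],[0,0,0,0,0,0],[0,0,0,0,0,0],[0,0,0,0,0,0],[0,0,0,0,0,0]]' 41 11 && python3 nudge.py '[[0,0,0,0,0,0],[0,0,0,0,0,0],[0,0,0,0,0,0]]'; python3 nudge.py '[[0,0,0,0,0,0],[0,0,0,0,0,0],[0,0,0,0,0,0],[0,0,0,0,0,0],[0,0,0,0,0,0]]' 41 32 && python3 nudge.py '[[0,0,0,0,0,0],[0,0,0,0,0,0],[0,0,0,0,0,0],[0,0,0,0,0,0],[0,0,0,0,0,0]]'
```

```text
clock: 9.85
eef_pos: [542.5, 84.1, 106.4]
eef_rot: [-3.139, -0.525, -0.043]
wrist_force: [-1.3, -0.3, 2.8]
finger_gap: 60.9
finger_force: 10.9
clock: 10.15
eef_pos: [542.6, 84.1, 106.4]
eef_rot: [-3.139, -0.525, -0.043]
wrist_force: [-3.2, 0.7, 6.1]
finger_gap: 60.7
finger_force: 10.9
clock: 10.65
eef_pos: [543.9, 83.8, 107.4]
eef_rot: [-3.14, -0.528, -0.042]
wrist_force: [6.6, -4.3, 3.1]
finger_gap: 41.7
finger_force: 24.7
clock: 11.15
eef_pos: [543.9, 83.8, 107.4]
eef_rot: [-3.14, -0.528, -0.042]
wrist_force: [6.2, -5.0, 4.2]
finger_gap: 41.5
finger_force: 24.7
```

```bash
python3 nudge.py '[[0,0,0,0,0,0],[0,0,0,0,0,0],[0,0,0,0,0,0],[0,0,0,0,0,0],[0,0,0,0,0,0]]' 94 11 && python3 nudge.py '[[0,0,-30,0,0,0],[0,0,-65,0,0,0],[0,-40,-68,0,0,0],[0,-85,-68,0,0,0],[0,-130,-68,0,0,0]]' 94 && python3 -c "
from h import *
g(328.65,-115)
c=np.array([438.8,-294])
z=np.load('top0.npz');W=cloud('top',z['d']);p=z['p'].astype(int)
dark=(p.sum(2)<130).astype(np.uint8);dark[:180]=0;dark[275:]=0;dark[:,:395]=0;dark[:,475:]=0
cn=max(cv2.findContours(dark,0,1)[0],key=cv2.contourArea);print(cv2.minEnclosingCircle(cn),cv2.fitEllipse(cn),len(cn))
(u,v),_,_=cv2.fitEllipse(cn)
C,D=ray('top',[(u,v)]);D=D[0];print(C+D*((25-C[2])/D[2]))"
```

```text
clock: 11.65
eef_pos: [542.3, 84.1, 105.8]
eef_rot: [-3.139, -0.524, -0.043]
wrist_force: [-0.2, 0.6, 0.3]
finger_gap: 90.3
finger_force: 0.0
clock: 12.15
eef_pos: [513.8, 216.6, 165.8]
eef_rot: [-3.139, -0.526, -0.044]
wrist_force: [1.6, -1.2, 0.7]
finger_gap: 94.2
finger_force: 0.0
clock 12.15 row [ -1.1 -91.1   6.5] [-0.001 -0.002 -0.003]
((444.5, 200.5), 6.670932292938232) ((444.11700439453125, 202.07850646972656), (5.366415500640869, 12.6321382522583), 105.4705581665039) 40
[ 509.83495817 -310.37849179   25.        ]
```

Moving on to the left clamp, then checking it from the wrist camera.

```bash
python3 nudge.py '[[0,-40,0,0,0,0],[0,-80,0,0,0,0],[0,-92,0,0,0,0],[0,-92,0,0,0,0]]' && python3 -c "
from h import *
s=manip.read_state();p,d=manip.camera('wrist')
np.savez('w2.npz',p=p,d=d,pos=s['eef_pos'],rot=s['eef_rot'])
U,L,N=axes();W=cloud('wrist',d,(s['eef_pos'],s['eef_rot']));B=np.array([W@U,W@L,W@N]).transpose(1,2,0)
p=p.astype(int);r,gg,b=p[...,0],p[...,1],p[...,2]
o=(r>100)&(r-b>60)&(gg<130)&(r-gg>45)&(B[...,2]>-160)&(B[...,0]>495)&(B[...,0]<550)
for k,l in enumerate((328.65,217.3,105.7)):
  for sg in (1,-1):
    q=B[o&(sg*(B[...,1]-l)>5)&(abs(B[...,1]-l)<50)]
    if len(q)>40: print(k,sg,len(q),q.min(0).round(1),q.max(0).round(1),np.polyfit(q[:,0]-520,q[:,1]-l,1).round(3))
g(328.65,-175)
z=np.load('top0.npz');p=z['p'].astype(int)
W=cloud('top',z['d'])
dark=((p.max(2)<75)&(abs(W[...,0]-438)<130)&(abs(W[...,1]+294)<130)).astype(np.uint8);dark=cv2.morphologyEx(dark,2,np.ones((5,5)))
cn=max(cv2.findContours(dark,0,1)[0],key=cv2.contourArea);e=cv2.fitEllipse(cn);print(e,cv2.boundingRect(cn))
C,D=ray('top',[e[0]]);D=D[0];print(C+D*((25-C[2])/D[2]))
"
```

```text
clock: 12.55
eef_pos: [517.3, 308.2, 164.7]
eef_rot: [-3.14, -0.524, -0.04]
wrist_force: [-0.7, -0.5, -0.6]
finger_gap: 93.3
finger_force: 0.0
0 1 940 [ 496.9  346.6 -159.1] [ 543.   363.5 -148.4] [ 0.226 26.189]
0 -1 990 [ 497.8  297.8 -159.7] [ 545.7  310.5 -147.9] [ -0.125 -23.93 ]
1 1 950 [ 497.1  234.9 -159.8] [ 543.1  251.8 -147.9] [ 0.225 26.37 ]
1 -1 897 [ 499.3  186.  -160. ] [ 545.3  199.4 -148. ] [ -0.126 -24.059]
2 1 845 [ 496.   122.2 -160. ] [ 543.5  139.8 -148.2] [ 0.213 26.402]
clock 12.60 row [-0.1 -0.7 65.5] [-0.001  0.    -0.   ]
((436.8809509277344, 229.50735473632812), (63.50401306152344, 64.28724670410156), 148.3511962890625) (405, 198, 65, 65)
[ 435.92069512 -289.08951675   25.        ]
```

```bash
python3 nudge.py '[[0,-0.5,30,0,0,0],[0,-0.5,52,0,0,0],[0,-0.5,64,0,0,0],[0,-0.5,64,0,0,0]]' && python3 nudge.py '[[0,0,0,0,0,0],[0,0,0,0,0,0],[0,0,0,0,0,0],[0,0,0,0,0,0],[0,0,0,0,0,0]]' 25 35 && python3 nudge.py '[[0,0,0,0,0,0],[0,0,0,0,0,0],[0,0,0,0,0,0]]' && python3 nudge.py '[[0,0,-6,0,0,0],[0,0,-14,0,0,0],[0,0,-24,0,0,0],[0,0,-36,0,0,0],[0,0,-50,0,0,0]]'
```

```text
clock: 13.0
eef_pos: [549.8, 304.7, 108.6]
eef_rot: [-3.141, -0.522, -0.044]
wrist_force: [0.7, -0.7, 0.2]
finger_gap: 94.2
finger_force: 0.0
clock: 13.5
eef_pos: [549.9, 306.6, 110.5]
eef_rot: [-3.139, -0.525, -0.043]
wrist_force: [2.4, -1.0, 2.9]
finger_gap: 57.3
finger_force: 6.8
clock: 13.8
eef_pos: [551.1, 307.2, 111.6]
eef_rot: [-3.137, -0.528, -0.043]
wrist_force: [7.4, 1.4, 5.3]
finger_gap: 37.8
finger_force: 33.9
clock: 14.3
eef_pos: [523.7, 307.3, 153.4]
eef_rot: [-3.14, -0.523, -0.042]
wrist_force: [-0.5, -0.1, -0.5]
finger_gap: 36.4
finger_force: 34.9
```

```bash
python3 nudge.py '[[0,0,-20,0,0,0],[0,0,-45,0,0,0],[0,0,-70,0,0,0],[0,0,-85,0,0,0],[0,0,-85,0,0,0]]' && python3 -c "
from h import *
s=manip.read_state();p,d=manip.camera('wrist');cv2.imwrite('pics/w3.png',p[:,:,::-1])
p,d=manip.camera('side');cv2.imwrite('pics/s3.png',cv2.resize(p[100:420,100:440,::-1],None,fx=1.7,fy=1.7))
for T in [(560,60,330),(540,-140,300),(481,-291,150)]: go(T,(np.pi,0,psi))"
```

```text
clock: 14.8
eef_pos: [481.8, 309.6, 228.9]
eef_rot: [-3.137, -0.527, -0.043]
wrist_force: [-0.1, 0.0, -1.8]
finger_gap: 36.8
finger_force: 34.9
clock 14.90 row [128.5 245.4 -46.1] [-0.002 -0.524 -0.001]
clock 14.90 row [103.5 446.1 -26.3] [-0.002 -0.524 -0.001]
clock 14.90 row [-17.  599.6  77. ] [-0.002 -0.524 -0.001]
```

View pics/w3.png

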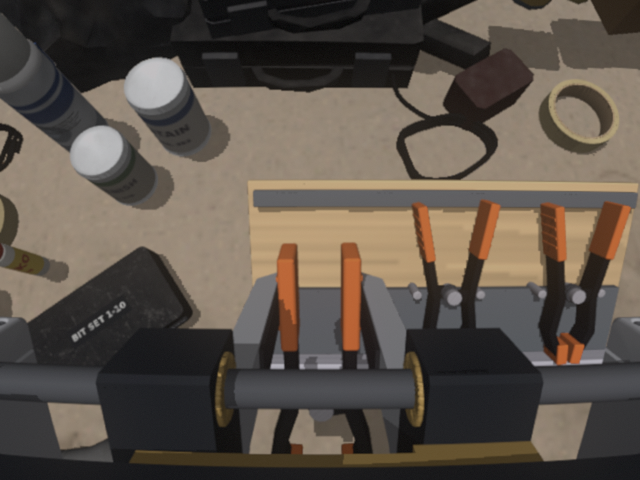

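View pics/s3.png

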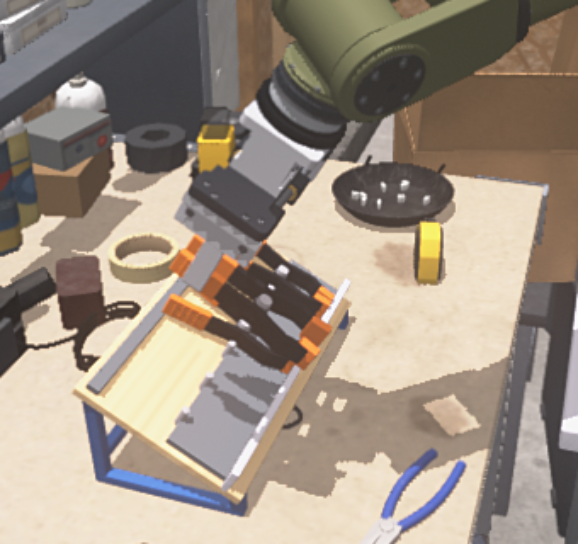

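The lifted clamp is held square between the fingers (sleeves at about (288,245–345) and (350,245–345)). The other two still lie in their nests.

```bash
python3 nudge.py '[[20,20,-15,0,-0.06,0],[45,55,-25,0,-0.17,0],[70,95,-35,0,-0.28,0],[90,135,-42,0,-0.4,0],[105,175,-45,0,-0.524,0]]' && python3 -c "
from h import *
for T in [(540,-90,310),(481,-291,200),(481,-291,100)]: go(T,(np.pi,0,psi))"
```

```text
clock: 15.4
eef_pos: [543.9, 129.2, 318.6]
eef_rot: [-3.138, 0.004, -0.042]
wrist_force: [1.4, -0.2, -2.1]
finger_gap: 36.7
finger_force: 34.9
clock 15.40 row [  5.3 219.2   7.8] [-0.004  0.004 -0.001]
clock 15.40 row [-44.9 422.8 117.3] [-0.004  0.004 -0.001]
clock 15.40 row [-44.6 423.2 217.3] [-0.004  0.004 -0.001]
```

```bash
python3 nudge.py '[[0,40,2,0,0,0],[0,85,4,0,0,0],[0,130,6,0,0,0],[0,175,8,0,0,0],[-5,220,12,0,0,0]]' >/dev/null; python3 nudge.py '[[-8,45,15,0,0,0],[-18,90,35,0,0,0],[-28,135,60,0,0,0],[-38,175,85,0,0,0],[-40,198,100,0,0,0]]' && python3 nudge.py '[[0,3,5,0,0,0],[0,3,5,0,0,0]]' && python3 -c "
from h import *
s=manip.read_state();p,d=manip.camera('wrist')
np.savez('w4.npz',p=p,d=d,pos=s['eef_pos'],rot=s['eef_rot']);cv2.imwrite('pics/w4.png',p[:,:,::-1])
W=cloud('wrist',d,(s['eef_pos'],s['eef_rot']))
p=p.astype(int);r,gg,b=p[...,0],p[...,1],p[...,2]
o=(r>100)&(r-b>60)&(gg<130)&(r-gg>45)&(W[...,2]>100)
for sg in (1,-1):
    q=W[o&(sg*(W[...,1]-s['eef_pos'][1])>3)];q=q-s['eef_pos']
    print(len(q),q.min(0),q.max(0),np.polyfit(q[:,0],q[:,2],1))
go((481,-291,100),(np.pi,0,psi))"
```

```text
clock: 16.4
eef_pos: [478.8, -287.1, 201.5]
eef_rot: [-3.138, 0.003, -0.044]
wrist_force: [0.3, 0.0, -1.6]
finger_gap: 36.7
finger_force: 34.9
clock: 16.6
eef_pos: [480.4, -287.6, 198.4]
eef_rot: [-3.138, 0.002, -0.043]
wrist_force: [0.2, 0.1, -1.2]
finger_gap: 36.4
finger_force: 34.9
1596 [-21.79558984   9.59056879  19.82538405] [24.77365393 18.84756443 24.89657975] [ 0.04247354 22.45892393]
1652 [-22.83971756 -19.7634718    2.94629764] [ 25.04491033 -10.63898226  25.10973725] [-1.12600203e-02  2.20859848e+01]
clock 16.65 row [ 0.3  4.3 99.5] [-0.003  0.001 -0.001]
```

View pics/w4.png

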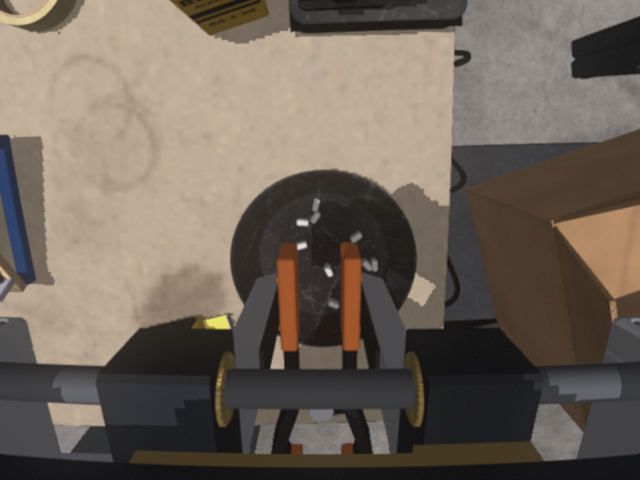

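Through the wrist camera the tray rim spans columns 231–416 and rows 169–347, and the clamp hangs level. I'll get the tray centre from this view too.

Run:
```python
from h import *
from scipy.optimize import least_squares
z=np.load('w4.npz');W=cloud('wrist',z['d'],(z['pos'],z['rot']))
q=W[(abs(W[...,2]-27)<4)&(np.hypot(W[...,0]-436,W[...,1]+289)<105)]
f=lambda s:least_squares(lambda c:np.hypot(*(q[:,:2]-c[:2]).T)-s,[436,-289],loss='soft_l1').x
print(len(q),q.mean(0),f(89))
fl=W[(W[...,2]<9)&(np.hypot(W[...,0]-436,W[...,1]+289)<80)];print(np.median(fl,0),fl.min(0),fl.max(0))
c=f(89); U=np.array([np.cos(psi),np.sin(psi)])
T=c+45*U; go((*T,40),(np.pi,0,psi)); print(T)
```

```text
3395 [ 456.80926823 -291.10680076   26.86755078] [ 434.54659549 -288.91339268]
[ 452.59289317 -287.97325768    3.97462677] [ 361.37534229 -360.73865076    0.59213339] [ 507.28888555 -217.37926631    8.99938485]
clock 16.65 row [ -1.2   4.2 159.5] [-0.003  0.001 -0.001]
[ 479.50877829 -290.75787582]
```

```bash
python3 nudge.py '[[-1,2,30,0,0,0],[-1,4,70,0,0,0],[-1,4,110,0,0,0],[-1,4,145,0,0,0],[-1,4,160,0,0,0]]' && python3 nudge.py '[[0,0,8,0,0,0],[0,0,15,0,0,0],[0,0,20,0,0,0],[0,0,24,0,0,0],[0,0,26,0,0,0]]' && python3 nudge.py '[[0,0,0,0,0,0],[0,0,1,0,0,0],[0,0,2,0,0,0]]'
```

```text
clock: 17.15
eef_pos: [479.4, -289.4, 37.9]
eef_rot: [-3.138, 0.002, -0.04]
wrist_force: [-0.1, 0.0, -1.1]
finger_gap: 36.2
finger_force: 34.9
clock: 17.65
eef_pos: [481.1, -291.6, 15.4]
eef_rot: [3.142, -0.004, -0.041]
wrist_force: [4.0, 1.0, 6.5]
finger_gap: 36.6
finger_force: 35.0
clock: 17.95
eef_pos: [481.1, -291.8, 14.4]
eef_rot: [3.141, -0.004, -0.041]
wrist_force: [-1.1, 3.6, 21.8]
finger_gap: 36.6
finger_force: 35.0
```

```bash
python3 nudge.py '[[0,0,-1.5,0,0,0],[0,0,-2.5,0,0,0]]' && python3 nudge.py '[[0,0,0,0,0,0],[0,0,0,0,0,0],[0,0,0,0,0,0],[0,0,0,0,0,0],[0,0,0,0,0,0]]' 72 10
```

```text
clock: 18.15
eef_pos: [480.6, -291.4, 15.7]
eef_rot: [-3.141, -0.003, -0.042]
wrist_force: [5.7, -0.1, -0.8]
finger_gap: 36.9
finger_force: 35.0
clock: 18.65
eef_pos: [479.6, -291.0, 14.4]
eef_rot: [-3.14, -0.0, -0.042]
wrist_force: [-0.3, -0.5, -0.2]
finger_gap: 71.2
finger_force: 0.0
```

Released without any leftover force. Next I back straight up and look.

```bash
python3 nudge.py '[[0,0,-10,0,0,0],[0,0,-30,0,0,0],[0,0,-70,0,0,0],[0,0,-110,0,0,0],[0,0,-150,0,0,0]]' && python3 nudge.py '[[0,0,-40,0,0,0],[-45,0,-45,0,0,0],[-90,0,-45,0,0,0],[-110,0,-45,0,0,0],[-110,0,-45,0,0,0]]'
python3 - <<'E'
from h import *
s=manip.read_state();p,d=manip.camera('wrist');t,dt=manip.camera('top');e,_=manip.camera('side')
np.savez('w5.npz',p=p,d=d,t=t,dt=dt,pos=s['eef_pos'],rot=s['eef_rot'])
m=np.hstack([cv2.resize(p,(400,300)),cv2.resize(e,(400,300))])
k=np.hstack([cv2.resize(t[160:310,170:370],(400,300)),cv2.resize(t[150:300,350:550],(400,300))])
cv2.imwrite('pics/end.png',np.vstack([m,k])[:,:,::-1])
E
```

```text
clock: 19.15
eef_pos: [479.5, -291.2, 166.9]
eef_rot: [-3.14, -0.001, -0.042]
wrist_force: [1.6, -0.4, 0.1]
finger_gap: 72.1
finger_force: 0.0
clock: 19.65
eef_pos: [368.0, -286.8, 210.8]
eef_rot: [-3.141, -0.001, -0.043]
wrist_force: [1.0, 0.6, -0.3]
finger_gap: 71.8
finger_force: 0.0
```

View pics/end.png

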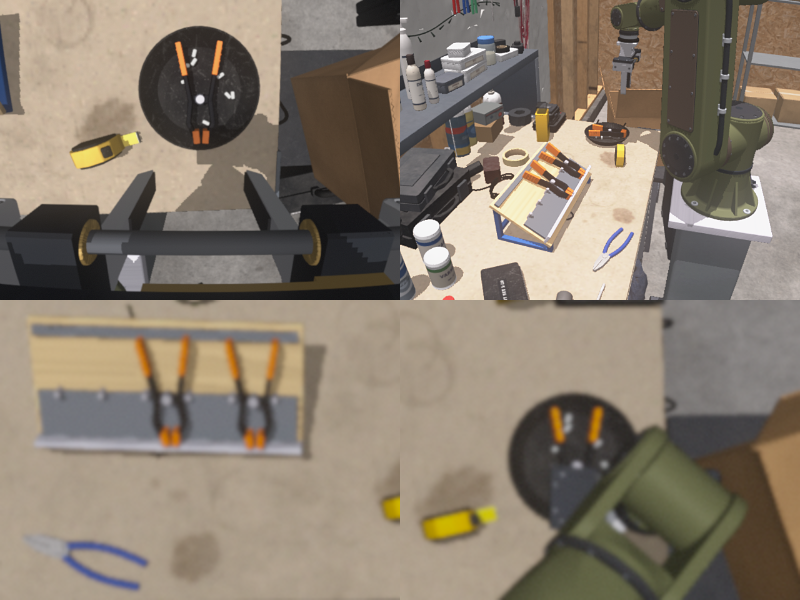

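The weak clamp lies flat and shut in the tray: its pivot is at (200,99) and the tray centre at (199,88) in the wrist panel, about 15 mm apart. The two sound clamps are shut in their nests, and the tape measure and pliers have not moved.

```bash
python3 -c "
from cell import manip
print(manip.sign_off())"
```

```text
the job is handed in; nothing more can be done
None
```

The weak clamp was the left one (it closed at 11 N; the other two needed about 25 N); it now lies near the middle of the tray, the sound two are shut in their nests, and the job is handed in (no verdict was printed).

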